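Lock a quarter-turn toggle pin into the printer's base plate

ROBOT

A 6-joint arm with a two-finger parallel gripper is mounted at the origin on the work surface. World frame = base frame: x ahead of the robot, y to its left, z up, the work surface at z = 0. Lengths are in m, angles in rad, forces in N, time in s.
With the tool pointing down it reaches from about 0.275 to 0.825 m from the base axis. Payload 4.9 kg.
Tool frame: the origin (TCP) lies midway between the tips of the shut fingers; the grasp point (between the pads) lies 19 mm behind it (bot.grip_depth is the distance from the TCP to the grasp point, in m); z points along the fingers, y is the line along which they close (so a half turn about z gives the same grasp; the last joint's range is limited). The gripper opens to 85 mm and grips with 20 to 120 N. Pads are 22 mm wide; open, the fingers measure 114 mm over their backs; the gripper's body (76 mm by 85 mm) begins 54 mm behind the grasp point. The pads swing forward as they close: fully open they stand 13 mm farther back than shut.
Start: joints at [1.201, 0.326, -0.193, 1.052, 0, 1.437], TCP at [0.128, 0.535, 0.231] pointing down, gripper open.
Joint ranges: [-2.65, 2.65], [-0.97, 1.79], [-1.3, 1.35], [-1.93, 2.1], [-1.47, 1.37], [-3.14, 3.14]. Speed limits (rad/s): [2.57, 2.57, 3.14, 3.14, 3.14, 3.14].

INTERFACE

Orientations are given as a unit quaternion [w, x, y, z].
In Python, from cell import bot gives the robot as it stands. Calls block until the motion is done:
- bot.move_pose(position, orientation): joint-space move of the TCP to a pose.
- bot.move_linear(position, speed=0.15, rotation=None, until_force=None): straight line of the TCP; rotation=None keeps the orientation; speed is the mean speed in m/s. With until_force (N) it stops when the force on the tool has changed by that much, and returns True; else False.
- bot.goto_joints(angles): joint-space move.
- bot.set_gripper(opening, grasp_force=None): opening from 0.0 (shut) to 1.0 (fully open); grasp_force is the grip in N (None keeps the last); returns when the fingers have stopped.
- bot.wait(seconds).
- bot.solve_ik(position, orientation): joint angles nearest the present ones, or None.
- bot.camera(name): name is "scene" or "top"; returns the picture (384x512x3 uint8, red, green, blue); there is no depth.
- bot.calibration(name): a dict with "mtx" (3x3 intrinsics, pixels), "k1" (the pictures are not rectified: a ray, as slopes to the right and down, at radius r is drawn at 1 + k1 r^2 times it, then the intrinsics apply), "extrinsics" (4x4, takes a point from world to camera coordinates). Camera axes: x right, y down, z forward; pixel columns grow to the right and rows downward; lengths in m; the calibration is good to about 2 mm. A picture is of the moment at which its call begins. calibration takes no time and is no camera call.
A pose or a line that the arm cannot do raises bot.PlanningError and nothing moves.
- bot.close_job(): hands the job in; it is judged then, once.
Trained networks look in the newest picture that a camera, given by its name, has taken for a name from the list of things; names that differ only in an ending like _2 or _b are one class to them, and where a whole thing is asked for, a point or a joint stands for the part that bears it (a point fixed in the world has none). Each returns a list of dicts, best first, with "confidence" (0 to 1); they miss things now and then, are a little off and sometimes report something else, mostly with a low value. They report only what shows in the picture. A call takes as long as a camera call. They do not tell look-alikes from the thing itself.
- bot.search_frame(camera, thing): "bbox" ([left, top, width, height] in pixels, round what is visible of it).
Readings, each from a call of its own:
- bot.read_clock(): time.
- bot.read_joint_positions(): joint angles.
- bot.read_joint_vel(): joint speeds.
- bot.read_joint_efforts(): joint torques, N m.
- bot.read_position(): TCP position.
- bot.read_tool_rot(): TCP orientation.
- bot.read_ft_force(): force on the tool from outside, world axes, zero at the start.
- bot.read_moment(): the same for the moment, N m.
- bot.read_gripper_width(): opening from 0.0 (shut) to 1.0 (fully open).
- bot.read_finger_force(): force on a finger pad.
Only numpy, scipy, OpenCV 4.12 (cv2) and the standard library are available. Lean on these libraries where they do the work, as an engineer would, in place of code of your own. Each camera call takes 0.05 s, during which the arm holds its last target. There are 200 camera calls.

TASK

Take the orange toggle pin out of the rack, pass its T-head through the slot of the aluminium socket on the black base plate, push it down gently against the spring, turn it a quarter turn and let it come up so that it stands upright, locked across the slot, and let go of it. The socket floats, so feel for the slot: never press or push the pin against it harder than about 4 kg (40 N). Leave everything else where it is.

Things in the scene. Friction and masses are not known exactly. Their poses are not given: they have to be found in the camera images.
- pin_grip (a point): Orange toggle pin, 68 mm tall, 60 to 110 g, upright in a rack hole. Point: centre of its orange paddle grip, 36 mm along the pin's x, 14 mm thick (y), 32 mm tall (z up); 52 mm above the pin's foot. The foot stands 14 mm deep in its hole, about 2 mm of play each way: lift it straight up to take it out.
- pin_foot (a point): Centre of the orange pin's underside: the foot of its steel T-head, a bar 30 mm along the pin's x (same way as the paddle), 10 mm along y, 8 mm tall. Above it a round steel shank, 10 mm diameter, runs 28 mm up to the paddle.
- base: Black base plate 200 (x) x 240 (y) x 8 mm, fixed; origin at the centre of its underside, z up. In its middle, between two dark guide bars along its y, sits a 64 x 64 mm aluminium socket with a slot. It floats: it may stand up to 16 mm either way along the plate's y, and takes about 14 N to shift. Its place is not measured: see it or feel for it.
- socket_top (a point): Middle of the guide at the height of the socket's flat top, 39 mm above the plate's underside. The slot's true centre is up to 16 mm from here along the plate's y, none along its x. Slot: 34 mm along the plate's x, 13 mm along y, 10 mm deep through the lid. Below is a hollow 40 x 40 mm where the T-head can turn either way.
- lock_level (a point): On the base plate, above the guide's middle, 77 mm above the plate's underside: the height of the grip's centre when the pin is locked. The lid has a groove in its underside, across the slot (along the plate's y), 4 mm deep, 13 mm wide, 34 mm long: the turned head springs up into it and is held by about 6 N.
- turn_level (a point): On the base plate, above the guide's middle, 71 mm above the plate's underside: a good height of the grip's centre for turning. Turning is free below 73 mm. A sprung plate under the slot pushes the foot up: met at grip height 79 mm with 5 N, 0.6 N more per mm, 12 N at its hard stop at 68 mm.
- rack: Wooden pin rack, fixed, 150 (x) x 50 (y) x 22 mm; origin at the centre of its underside. Two holes 35 mm either side of its middle along x; which of them holds the orange pin varies.
- greypin_grip (a point): A second toggle pin, same shape and size as the orange one but with a grey grip, in the rack's other hole; bystander. Centre of its grip.
- driver_mark (a point): Screwdriver lying on the table; bystander. A point on it.
- wrench_mark (a point): Steel open wrench lying on the table; bystander. A point on it.
- keyring_mark (a point): Steel ring, 32 mm across, 4 mm thick, flat on the table; bystander. Its centre.
- jar_mark (a point): Small amber jar, 56 mm across, 75 mm tall; bystander. Centre of its foot.
- motor_mark (a point): Small black stepper motor, 42 mm square, shaft up; bystander. Centre of its underside.
There are look-alikes about, which are no part of the job. What is meant by the part that bears pin_grip is not yellow, and is the larger of those in its own colour.

How it is judged:
On the way, in this order (a step that is already met when the one before it is completed fails the run):
1. the orange pin is lifted out of the rack (height (world z) of pin_grip above 0.09 m and contact force between the fingers and pin above 1 N), for 0.2 s.
2. its T-head, lying along the slot, is through the slot and down on the spring follower (x of pin_grip in the frame of base between -0.008 and 0.008 m and y of pin_grip in the frame of base between -0.022 and 0.022 m and z of pin_grip in the frame of base below 0.0805 m and angle between the x axis of pin_grip and the x axis of base, either way round below 0.25 rad), for 0.1 s.
3. the head is pushed down and turned a quarter turn under the lid (x of pin_grip in the frame of base between -0.008 and 0.008 m and y of pin_grip in the frame of base between -0.022 and 0.022 m and z of pin_grip in the frame of base below 0.0788 m and angle between the x axis of pin_grip and the y axis of base, either way round below 0.2 rad), for 0.2 s.
At the end, for the whole second after the job is handed in: The orange pin stands locked and released, at rest: grip centre 75.3 to 78.7 mm above the base plate's underside, within 8 mm (x) and 22 mm (y) of the plate's middle, paddle across the slot within 0.2 rad, upright within 0.12 rad (x of pin_grip in the frame of base between -0.008 and 0.008 m and y of pin_grip in the frame of base between -0.022 and 0.022 m and z of pin_grip in the frame of base between 0.0753 and 0.0787 m and angle between the x axis of pin_grip and the y axis of base, either way round below 0.2 rad and angle between pin_grip's own z axis and vertical below 0.12 rad and linear speed of pin below 0.02 m/s and contact force between the fingers and pin below 0.1 N); the robot touches nothing.
It fails at once if the orange pin is pressed or pushed against the socket or base plate with more than 40 N (contact force between pin and base above 40 N).
It fails at once if the grey pin is moved more than 20 mm (distance of greypin_grip from where it was at the start of the episode above 0.02 m).
It fails at once if another loose thing on the table is moved more than 20 mm (distance of any of driver_mark, wrench_mark, keyring_mark, jar_mark, motor_mark from where it was at the start of the episode above 0.02 m).
It also fails if it takes over 72 s, if anything falls off the work surface, if the arm or the gripper's body presses on something with over 40 N, if the wrist force passes 120 N, or if a joint passes its speed limit or range.

## Working session

There is one attempt and no reset: what is moved stays moved. The work goes in short steps, each a Python script; the robot and the scene stay as the last script left them, time stands still between calls to the robot, and variables do not carry over. Pictures are saved under pics/ and viewed, at most 10 in all, crops included, and the job is handed in when it is done.

```bash
mkdir -p pics; ls; python3 - <<'E'
from cell import bot
import cv2
for c in("scene","top"):
    im=bot.camera(c); cv2.imwrite(f"pics/{c}0.png",cv2.resize(im[:,:,::-1],(800,600),interpolation=cv2.INTER_CUBIC))
    for t in("pin_grip","greypin_grip","base","rack"):
        print(c,t,[(d["bbox"],round(d["confidence"],2)) for d in bot.search_frame(c,t)])
    k=bot.calibration(c);print(k)
print(bot.read_clock())
E
```

```text
pics
scene pin_grip [([280.0, 240.9, 13.5, 19.0], 0.58), ([312.6, 263.6, 10.6, 14.9], 0.47), ([258.0, 273.7, 12.0, 17.0], 0.43)]
scene greypin_grip [([294.4, 221.9, 9.2, 23.6], 0.5)]
scene base [([168.6, 158.8, 87.3, 58.3], 0.58)]
scene rack [([268.6, 228.7, 46.2, 48.1], 0.55)]
{'mtx': array([[350.63005084,   0.        , 255.37602483],
       [  0.        , 350.63005084, 188.62960738],
       [  0.        ,   0.        ,   1.        ]]), 'k1': -0.008046321552023407, 'extrinsics': array([[-0.79256848,  0.60968104,  0.01114627,  0.38331015],
       [ 0.37949889,  0.50748095, -0.77359142, -0.11188374],
       [-0.47730054, -0.60889417, -0.63358668,  1.28043923],
       [ 0.        ,  0.        ,  0.        ,  1.        ]])}
top pin_grip [([185.9, 175.1, 10.1, 14.9], 0.47), ([159.9, 190.3, 11.6, 7.8], 0.42), ([180.3, 151.4, 9.2, 9.6], 0.38)]
top greypin_grip [([190.8, 197.0, 8.7, 18.5], 0.43)]
top base [([267.8, 161.7, 83.4, 73.8], 0.74)]
top rack [([179.6, 173.3, 29.1, 48.2], 0.76), ([269.5, 156.5, 83.3, 73.2], 0.19)]
{'mtx': array([[349.90464658,   0.        , 263.41690849],
       [  0.        , 349.90464658, 192.62160606],
       [  0.        ,   0.        ,   1.        ]]), 'k1': 0.005304485383621133, 'extrinsics': array([[ 0.01322462, -0.99938951,  0.03233757, -0.04154058],
       [-0.98916952, -0.01780365, -0.14569381,  0.51973218],
       [ 0.1461806 , -0.03006059, -0.98880109,  1.06700093],
       [ 0.        ,  0.        ,  0.        ,  1.        ]])}
0.5
```

View pics/scene0.png

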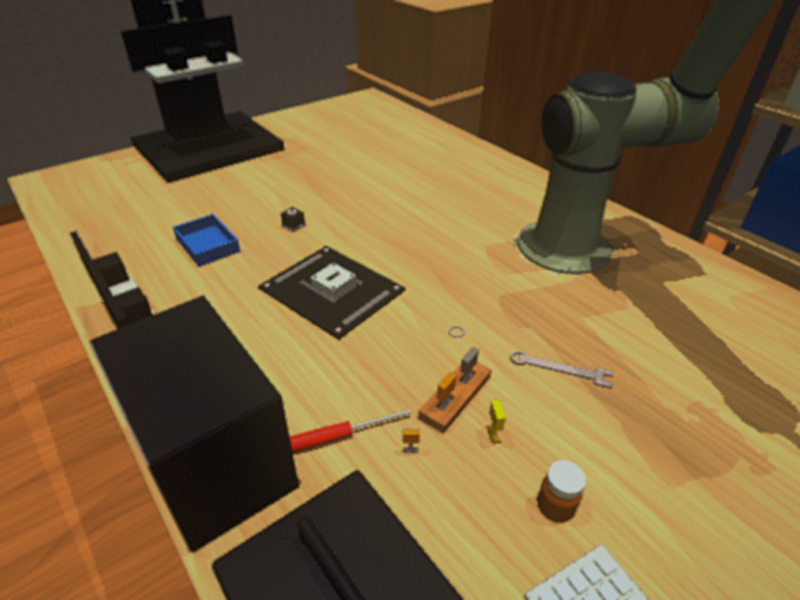

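```bash
python3 - <<'E'
import cv2
a=cv2.imread("pics/top0.png");s=800/512
c=a[int(130*s):int(260*s),int(140*s):int(370*s)]
cv2.imwrite("pics/topc.png",cv2.resize(c,(800,452),interpolation=cv2.INTER_CUBIC))
E
```

```text
(no output)
```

View pics/topc.png

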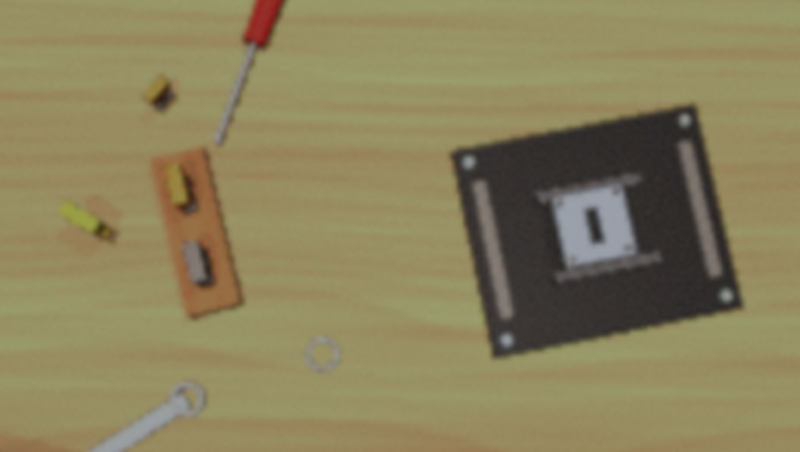

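The candidates in scene pixels are an orange pin in the rack (286,250), a small orange one on the table (264,282), and a yellow one (318,271). The rack one fits, because it is orange, larger and in the rack. The base is 200x240 with its y roughly left-right in the top view, and the slot runs along base x. I'll confirm the pin in one crop and measure.

```bash
cat > h.py <<'E'
from cell import bot
import cv2, numpy as np
def avg(c,n=8): return np.mean([bot.camera(c).astype(float) for _ in range(n)],0).astype(np.uint8)
def rays(c,px):
    k=bot.calibration(c); K,E=k["mtx"],k["extrinsics"]
    d=np.c_[(np.atleast_2d(px)-K[:2,2])/[K[0,0],K[1,1]]]; s=d.copy()
    for _ in range(5): s=d/(1+k["k1"]*(s**2).sum(1,keepdims=True))
    R=E[:3,:3]; return -R.T@E[:3,3], np.c_[s,np.ones(len(s))]@R
def plane(c,px,z):
    o,r=rays(c,px); return (o+r*((z-o[2])/r[:,2])[:,None])[:,:2]
def proj(c,P):
    k=bot.calibration(c); p=np.atleast_2d(P)@k["extrinsics"][:3,:3].T+k["extrinsics"][:3,3]
    s=p[:,:2]/p[:,2:]; s=s*(1+k["k1"]*(s**2).sum(1,keepdims=True))
    return s*[k["mtx"][0,0],k["mtx"][1,1]]+k["mtx"][:2,2]
def tri(pa,pb):
    A=np.zeros((3,3));b=np.zeros(3)
    for c,p in(("scene",pa),("top",pb)):
        o,r=rays(c,p); r=r[0]/np.linalg.norm(r[0]); M=np.eye(3)-np.outer(r,r);A+=M;b+=M@o
    return np.linalg.solve(A,b)
def rectify(c,im,z,ctr,half,mm=.5):
    "metric top-down view of plane z; rows: +x down, cols: +y right; mm per pixel"
    n=int(2*half*1000/mm); g=(np.arange(n)-n/2)*mm/1000
    X,Y=np.meshgrid(ctr[0]+g,ctr[1]+g,indexing="ij")
    p=proj(c,np.c_[X.ravel(),Y.ravel(),np.full(X.size,z)]).astype(np.float32).reshape(n,n,2)
    return cv2.remap(im,p[...,0],p[...,1],cv2.INTER_CUBIC)
E
python3 - <<'E'
from h import *
ims={c:avg(c) for c in("scene","top")}
np.savez("ims.npz",**ims)
t=ims["top"]
b=plane("top",[309,198],.008)[0]; r=plane("top",[197,197],.022)[0]; print("rough",b,r)
R=rectify("top",t,.008,b,.17)
g=R.max(2); m=(g<75).astype(np.uint8)
m=cv2.morphologyEx(m,cv2.MORPH_CLOSE,np.ones((15,15)))
cs=max(cv2.findContours(m,0,2)[0],key=cv2.contourArea)
(q0,q1),wh,a=cv2.minAreaRect(cs); print("base", b+(np.array([q1,q0])-340)*.0005, np.array(wh)/2, a)
S=rectify("top",t,.039,b,.06,.25)
Rk=rectify("top",t,.022,r,.1,.25)
Pk=rectify("top",t,.076,r,.1,.25)
sc=cv2.resize(ims["scene"][215:300,240:340],(560,476),interpolation=2)
cv2.imwrite("pics/rect.png",np.hstack([cv2.resize(Rk,(400,400)),cv2.resize(S,(400,400))])[:,:,::-1])
cv2.imwrite("pics/pin.png",sc[:,:,::-1])
E
```

```text
rough [ 0.50983924 -0.18303427] [0.50490492 0.17731654]
base [ 0.51840054 -0.1886903 ] [196.00520325 236.26341248] 77.701416015625
```

View pics/rect.png

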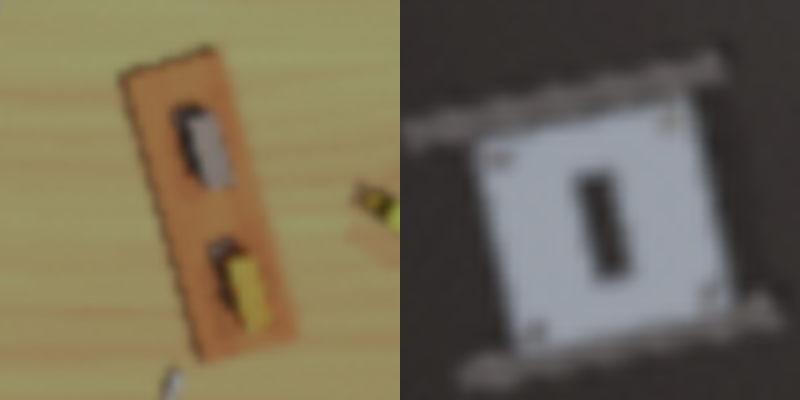

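View pics/pin.png

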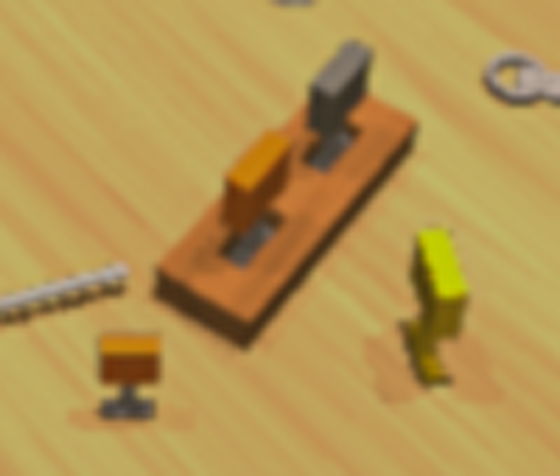

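The crop confirms the orange pin in the rack: larger, steel-footed, at crop (255,185). The small one on the table is the look-alike. The top rectification shows the slot at (603,225), running along base x. Next I'll segment precisely.

```bash
python3 - <<'E'
from h import *
z=np.load("ims.npz"); t=z["top"]; s=z["scene"]
r=np.array([.50490492,.17731654]); b=np.array([.5184,-.18869])
def rect(m,ctr,n,mm,name):
    m=m.astype(np.uint8); cs=max(cv2.findContours(m,0,2)[0],key=cv2.contourArea)
    q,wh,a=cv2.minAreaRect(cs); M=cv2.moments(cs); c=np.array([M["m01"],M["m10"]])/M["m00"]
    v=cv2.boxPoints((q,wh,a)); e=max([v[1]-v[0],v[2]-v[1]],key=np.linalg.norm)
    y=np.degrees(np.arctan2(e[0],e[1])); y=(y+90)%180-90
    print(name,"box",ctr+(np.array(q[::-1])-n/2)*mm/1e3,"cent",ctr+(c-n/2)*mm/1e3,"mm",np.array(wh)*mm,"yaw",y)
n=480;mm=.25
S=rectify("top",t,.039,b,.06,mm); v=S.max(2)
m=v>115; rect(m,b,n,mm,"socket")
filled=np.zeros_like(v); cv2.drawContours(filled,[cv2.convexHull(max(cv2.findContours(m.astype(np.uint8),0,2)[0],key=cv2.contourArea))],-1,1,-1)
core=cv2.erode(filled,np.ones((60,60))); rect((v<110)&(core>0),b,n,mm,"slot")
n=800
Rk=rectify("top",t,.022,r,.1,mm); h=cv2.cvtColor(Rk,cv2.COLOR_RGB2HSV)
print("hsv rack/wood/grip", h[560,420],h[100,700],h[580,500])
rect((cv2.morphologyEx(((h[...,0]<14)).astype(np.uint8),cv2.MORPH_CLOSE,np.ones((25,25)))),r,n,mm,"rack")
P=rectify("top",t,.076,r,.1,mm); h=cv2.cvtColor(P,cv2.COLOR_RGB2HSV)
for g in(17,19):
    w=(h[...,0]>g)&(h[...,1]>165); w[:, :]&=True
    k=np.zeros((n,n),bool); k[380:640,380:600]=1
    rect(w&k,r,n,mm,"griptop")
hh=cv2.cvtColor(s,cv2.COLOR_RGB2HSV); print(hh[240:262,279:295,2].max())
cv2.imwrite("pics/P.png",P[350:700,350:650,::-1])
rk=None
E
```

```text
socket box [ 0.51785969 -0.181892  ] cent [ 0.51783379 -0.18180299] mm [66.82505798 65.93710327] yaw 11.842079
slot box [ 0.51766735 -0.18196518] cent [ 0.5174655  -0.18202251] mm [32.03624725 11.66493797] yaw 11.944183
hsv rack/wood/grip [ 13 155 133] [ 29  82 152] [ 24 149 152]
rack box [0.47552482 0.17758254] cent [0.47739495 0.17812379] mm [56.29269791 34.84449005] yaw 10.561005
griptop box [0.52716224 0.18454248] cent [0.52626831 0.1846149 ] mm [ 4.79370689 12.44421673] yaw -49.144638
griptop box [0.5255245  0.18499163] cent [0.52534936 0.184884  ] mm [1.20168352 4.16082954] yaw -57.264786
199
```

View pics/P.png

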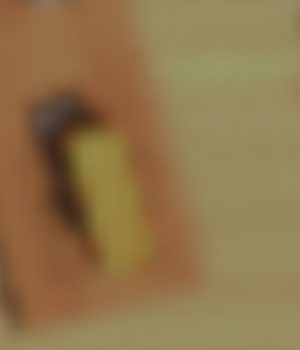

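```bash
cat >> h.py <<'E'
def Q(psi): return [0,np.cos(psi/2),np.sin(psi/2),0]
PIN=np.array([.542,.1926]); PY=np.radians(16.4); SLOT=np.array([.5177,-.1820]); BY=np.radians(12.2)
E
python3 - <<'E'
from h import *
print(bot.read_tool_rot(), bot.read_ft_force())
for k in (0,np.pi,-np.pi):
    for nm,p,z,y in(("pin",PIN,.041,PY),("up",PIN,.2,PY),("slot",SLOT,.055,BY),("+90",SLOT,.055,BY+np.pi/2),("-90",SLOT,.055,BY-np.pi/2)):
        q=bot.solve_ik([*p,z],Q(y+k)); print(round(k,1),nm,None if q is None else np.round(q,2))
E
```

```text
[2.92532251e-06 1.17642050e-01 9.93056065e-01 1.09692002e-05] [ 0.02467911 -0.40368016  0.25391686]
0 pin [ 0.21  0.56 -0.36  0.65  0.    3.07]
0 up [ 0.21  0.39 -0.17  1.    0.    3.07]
0 slot [-0.47  0.5  -0.42  0.65  0.    2.46]
0 +90 [-0.47  0.5  -0.42  0.65  0.    0.89]
0 -90 [-0.47  0.5  -0.42  0.65  0.   -2.26]
3.1 pin [ 0.21  0.56 -0.36  0.65  0.   -0.07]
3.1 up [ 0.21  0.39 -0.17  1.    0.   -0.07]
3.1 slot [-0.47  0.5  -0.42  0.65  0.   -0.69]
3.1 +90 [-0.47  0.5  -0.42  0.65  0.   -2.26]
3.1 -90 [-0.47  0.5  -0.42  0.65  0.    0.89]
-3.1 pin [ 0.21  0.56 -0.36  0.65  0.   -0.07]
-3.1 up [ 0.21  0.39 -0.17  1.    0.   -0.07]
-3.1 slot [-0.47  0.5  -0.42  0.65  0.   -0.69]
-3.1 +90 [-0.47  0.5  -0.42  0.65  0.   -2.26]
-3.1 -90 [-0.47  0.5  -0.42  0.65  0.    0.89]
```

```bash
python3 - <<'E'
from h import *
q=Q(PY+np.pi)
bot.set_gripper(.6,60)
bot.move_pose([*PIN,.16],q)
print(bot.move_linear([*PIN,.041],.1,until_force=8), bot.read_position(), bot.read_clock())
im=bot.camera("scene"); cv2.imwrite("pics/pre.png",cv2.resize(im[190:310,220:360],(700,600),interpolation=2)[:,:,::-1])
E
```

```text
False [0.54260003 0.19272984 0.04165845] 5.0333
```

View pics/pre.png

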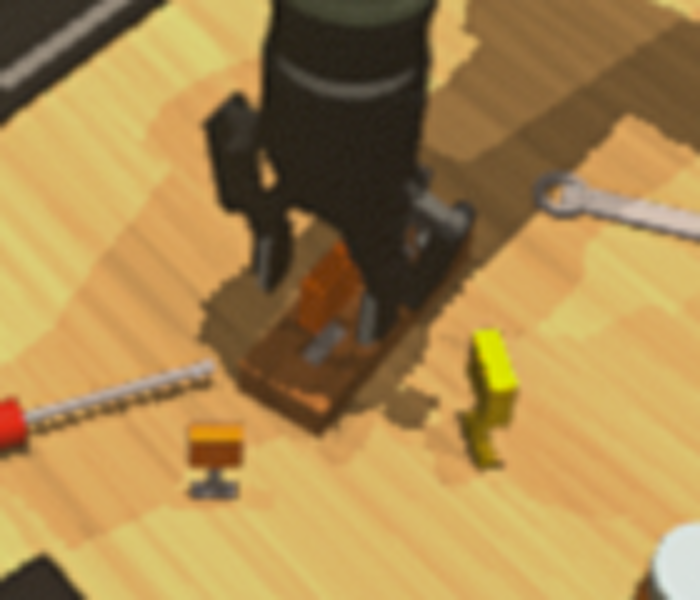

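The fingers straddle the orange paddle at (330,285), clear of the grey pin. Next is grasp and lift.

```bash
python3 - <<'E'
from h import *
bot.set_gripper(0,60); print(bot.read_gripper_width(),bot.read_finger_force(),bot.read_ft_force())
bot.move_linear([*PIN,.06],.04); print(bot.read_ft_force())
bot.move_linear([*PIN,.14],.12); bot.wait(.3); print(bot.read_ft_force(),bot.read_finger_force())
bot.move_pose([*SLOT,.14],Q(BY+np.pi))
bot.move_linear([*SLOT,.082],.12)   # foot nominally 10 mm above the lid
bot.wait(.2)
print(bot.read_position(),bot.read_ft_force(),bot.read_clock())
a=avg("scene",6);b=avg("top",4);np.savez("ims2.npz",scene=a,top=b)
cv2.imwrite("pics/over.png",cv2.resize(a[130:230,150:275],(750,600),interpolation=2)[:,:,::-1])
F=lambda u,v,z:np.r_[SLOT+u*np.array([np.cos(BY),np.sin(BY)])+v*np.array([-np.sin(BY),np.cos(BY)]),z]
pts=[F(u,v,zz) for zz in(.049,.101) for u in(-.015,.015) for v in(0,)]
print((proj("scene",pts)-[150,130])*6)
E
```

```text
0.15589569431284608 58.9662104845047 [-0.57805178  0.42857721  2.63098296]
[ 0.03693887 -0.34119754 -0.80595071]
[-0.49066846 -0.88055595 -1.19057033] 58.83100926876068
[ 0.51842821 -0.18227755  0.0829278 ] [ 0.69310779  0.04934071 -0.85025433] 9.4833
[[392.79538202 252.68464758]
 [352.02163105 278.41259007]
 [386.6822437  171.99967472]
 [344.55289272 197.17434449]]
```

View pics/over.png

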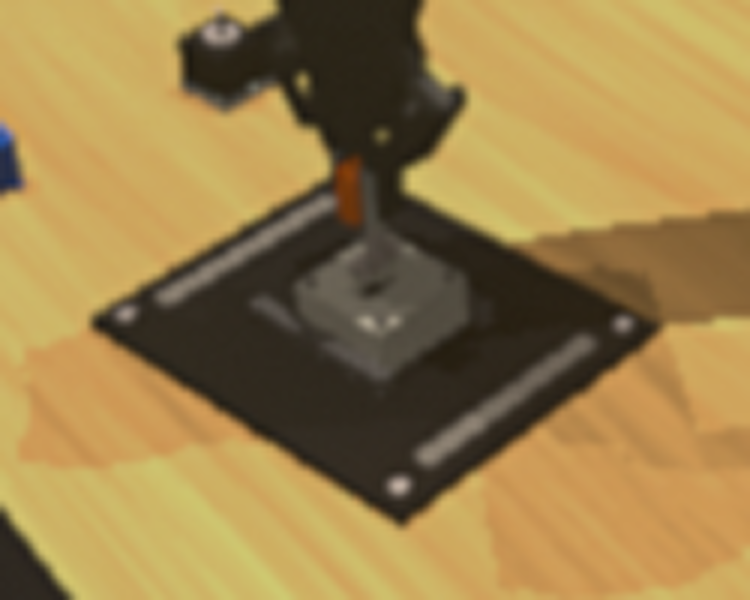

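```bash
cat >> h.py <<'E'
EX=np.array([np.cos(BY),np.sin(BY)]); EY=np.array([-np.sin(BY),np.cos(BY)])
E
python3 - <<'E'
from h import *
D=[(0,0),(0,1.5),(0,-1.5),(1.5,0),(-1.5,0),(1.5,1.5),(-1.5,-1.5),(1.5,-1.5),(-1.5,1.5),(0,3),(0,-3)]
for u,v in D:
    p=SLOT+(u*EX+v*EY)/1e3
    bot.move_linear([*p,.077],.08)
    hit=bot.move_linear([*p,.059],.02,until_force=6)
    P=bot.read_position(); f=bot.read_ft_force()
    print((u,v),hit,np.round(P,4),np.round(f,1),np.round(bot.read_moment(),2),bot.read_clock(),flush=True)
    if P[2]<.066: break
    if bot.read_clock()>35: break
E
```

```text
(0, 0) False [ 0.5176 -0.1819  0.0593] [-2.5  0.5  5. ] [0.26 0.48 0.01] 11.2833
```

The pin slid straight in and sits on the spring. Next I'll push down and turn in steps, watching forces.

```bash
python3 - <<'E'
from h import *
bot.wait(.2)
print(bot.move_linear([*SLOT,.0518],.02,until_force=14))
P=bot.read_position(); print(np.round(P,4),np.round(bot.read_ft_force(),1),bot.read_finger_force())
if P[2]<.0545:
  for a in range(15,91,15):
    bot.move_linear([*SLOT,.0518],.05,rotation=Q(BY+np.pi-np.radians(a)))
    f=bot.read_ft_force();m=bot.read_moment()
    print(a,np.round(bot.read_position(),4),np.round(f,1),np.round(m,2),bot.read_clock(),flush=True)
    if np.linalg.norm(f)>25 or abs(m[2])>.6: break
  print(bot.read_joint_positions())
E
```

```text
False
[ 0.5178 -0.182   0.0522] [-2.9  0.5  8.7] 59.991570711135864
15 [ 0.5191 -0.1824  0.0526] [-0.8  2.1  7.4] [ 0.25  0.23 -0.04] 12.4
30 [ 0.5195 -0.1826  0.0528] [-0.6  1.6  8. ] [ 0.26  0.09 -0.06] 12.8083
45 [ 0.5197 -0.1828  0.0529] [0.  1.  7.6] [ 0.23  0.11 -0.04] 13.2167
60 [ 0.5197 -0.1829  0.053 ] [0.9 0.4 7.3] [ 0.1   0.   -0.05] 13.625
75 [ 0.5197 -0.183   0.053 ] [ 0.1 -0.3  8.2] [ 0.05  0.06 -0.04] 14.0333
90 [ 0.5197 -0.1831  0.053 ] [0.3 0.5 7.9] [ 0.02  0.12 -0.08] 14.4417
[-4.72635964e-01  5.08224115e-01 -4.21177197e-01  6.36974674e-01
  1.50738378e-05  8.85515501e-01]
```

```bash
python3 - <<'E'
from h import *
q=Q(BY+np.pi/2)
for u in (-.8,-1.8,.2,1.2,-2.8):
    want=SLOT+u/1e3*EX
    bot.move_linear([*want,.0518],.03); bot.wait(.2)
    P=bot.read_position(); c=2*want-P[:2]
    bot.move_linear([*c,.0518],.03); bot.wait(.3)
    P0=bot.read_position(); f0=bot.read_ft_force()
    hit=bot.move_linear([*c,.0575],.015,until_force=9)
    P=bot.read_position(); f=bot.read_ft_force()
    print(u,hit,np.round(P0,4),np.round(f0,1),np.round(P,4),np.round(f,1),bot.read_clock(),flush=True)
    if P[2]>.0568: break
E
```

```text
-0.8 True [ 0.518  -0.1828  0.0536] [ 2.9 -0.   7.6] [ 0.5177 -0.1827  0.0583] [1.9 0.1 0.9] 15.8333
```

It rose to TCP 58.3 mm (grip about 76.6 mm) and the load passed to the lid, so the head is in the groove. Next I release, retreat and check.

```bash
python3 - <<'E'
from h import *
P=bot.read_position()
bot.set_gripper(.5); bot.wait(.2)
print(bot.read_finger_force(),bot.read_ft_force())
bot.move_linear([P[0],P[1],.2],.1)
bot.move_pose([.35,.1,.3],Q(BY+np.pi/2)); bot.wait(.3)
a=avg("scene",6);b=avg("top",6)
A=cv2.resize(a[150:225,165:260],(400,316),interpolation=2);B=cv2.resize(rectify("top",b,.093,SLOT,.06,.25),(400,400))
A=cv2.copyMakeBorder(A,0,84,0,0,0); cv2.imwrite("pics/end.png",np.hstack([A,B])[:,:,::-1]); print(bot.read_clock())
E
```

```text
0.0 [0.51354914 0.04425928 0.0645328 ]
20.1833
```

View pics/end.png

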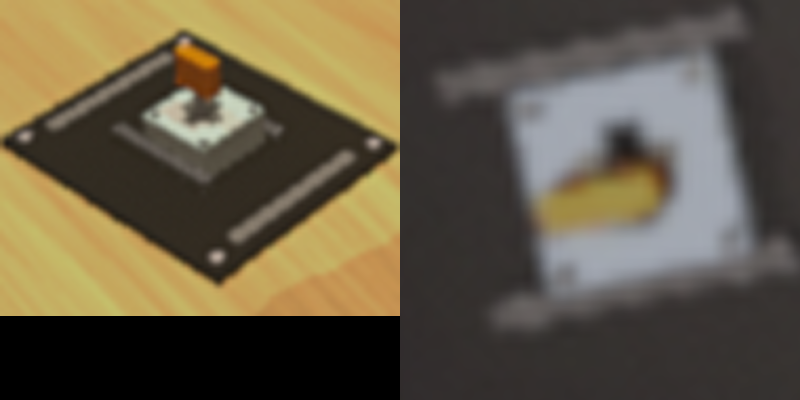

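The pin stands free and upright at (200,70) in the scene crop. Its paddle lies across the slot (lower edge about 11°, base yaw 12°) and its top is over the slot centre at lock height. I'm handing it in.

```bash
python3 -c "
from cell import bot
print(bot.close_job())"
```

```text
the job is handed in; nothing more can be done
None
```

The orange pin stands locked across the slot and released, and I handed the job in at about 20 s on the clock; `bot.close_job()` returned no verdict, so the result rests on the final pictures and force readings.

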